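# Clamp a circuit board with three clicks and hold

## Robot

A 7-joint arm with a two-finger parallel gripper is mounted at the origin on the work surface. World frame = base frame: x ahead of the robot, y to its left, z up, the work surface at z = 0. Lengths are in mm, angles in rad, forces in N, time in s.
With the tool pointing down it reaches from about 400 to 850 mm from the base axis. Payload 4.5 kg.
Tool frame: the origin (TCP) lies midway between the tips of the shut fingers; the grasp point (between the pads) lies 19 mm behind it; z points along the fingers, y is the line along which they close (so a half turn about z gives the same grasp; the last joint's range is limited). The gripper opens to 88 mm and grips with 3 to 60 N. Pads are 18 mm wide; open, the fingers measure 123 mm over their backs; the gripper's body (75 mm by 187 mm) begins 45 mm behind the grasp point.
Start: joints at [-1.27, 0.689, -0.195, 1.565, 0.157, 0.902, -0.215], TCP at [164.758, 602.917, 238.743] pointing down, gripper open.
Joint ranges: [-3.01, 3.01], [-0.46, 2.08], [-1.47, 1.51], [0.13, 2.56], [-1, 4.14], [0.04, 2.09], [-2.66, 2.66]. Speed limits (rad/s): [2.57, 2.57, 3.14, 3.14, 3.14, 3.14, 3.14].

## Interface

Orientations are given as a unit quaternion [x, y, z, w].
In Python, from rig import r gives the robot as it stands.
- The arm moves only by the shell command python3 inch.py 'ROWS' [OPENING] [FORCE]. ROWS is rows parted by semicolons, their numbers by spaces, 1 to 12 of them, each of 4 numbers: dx, dy, dz in mm, then a turn about the tool's z in rad; each row is the pose to reach, as a shift and turn from the pose commanded when the command began, along the tool's axes at that moment; what a row does not reach only later rows make up. A row lasts 1/12 s, in which the tool goes at most 41.7 mm and 0.125 rad, less where a joint would pass 70% of its speed; a pose out of reach is approached as far as the arm can. OPENING is the finger opening in mm, set as the command begins (- or left out keeps the last). The fingers move at their own pace and stop on an object; FORCE is the grip in N (left out, the last holds). Time passes only in rows, so rows that do not move let the fingers close. It prints the time, the measured TCP pose, the force, the opening and the grip force at its end.
- r.read_state(): the state, without advancing time (a new reading comes with each control period).
- r.grab_frame(name): name is "scene" or "top" or "wrist"; returns the picture (420x560x3 uint8, red, green, blue); there is no depth.
- r.camera_params(name): a dict with "vfov" (degrees; the focal length in pixels is half the picture's height over the tangent of half this angle, whatever the lens; pixels are square), "cx", "cy" (the principal point, pixels), "eye" and "attitude" of the camera in the world. Camera axes: x right, y down, z forward; pixel columns grow to the right and rows downward; lengths in mm; the calibration is good to about 2 mm. The wrist camera is an equidistant fisheye: a pixel r from the principal point sees the ray r / f radians off the axis. A picture is of the moment at which its call begins: read the wrist's pose just before it. camera_params takes no time and is no camera call; for the wrist camera it gives the pose at the moment of the call.
- r.hand_in(): hands the job in; it is judged then, once.
The state is a dict: "clock": time; "qpos": joint angles; "joint_velocities": joint speeds; "joint_torque": joint torques, N m; "tool_pos": TCP position; "tool_rot": TCP orientation; "ft_force": force on the tool from outside, world axes, zero at the start; "wrist_torque": the same for the moment, N m; "grip_width": finger opening in mm; "grip_force": force on a finger pad.
Only numpy, scipy, OpenCV 4.12 (cv2) and the standard library are available. Lean on these libraries where they do the work, as an engineer would, in place of code of your own. Each camera call takes 0.05 s, during which the arm holds its last target. There are 200 camera calls.

## Task

On the workshop bench, slide the jaw carriage of the circuit-board holder along its rods until it stops against the board. Then swing the carriage's ratchet lever exactly three clicks towards the board, counting them by feel and never going on to a fourth. The lever springs back when let go, so finish still holding its knob with the fingers at the third click, the carriage still home; leave the other things on the bench where they are.

Things in the scene. Friction and masses are not known exactly. Their poses are not given: they have to be found in the camera images.
- holder: Board holder screwed to the bench: base plate 140 (x) by 370 (y) by 12 mm, two steel rods along y. Origin: centre of its underside; x points away from the robot at yaw 0. At the +y end a fixed dark jaw (58 mm high) holds a green circuit board 90 by 100 mm, its top 48 mm above the bench; at the -y end a low end block (42 mm).
- carriage (a joint): Position in m of the sliding jaw (grey block 120 mm in x, 70 mm in y, top 40 mm above the bench, lip to 50 mm) along holder +y, towards the board. 0: block centre at holder y = -90 mm; 0.110: home, stopped against the board's edge, centre at y = +20 mm. About 4 N of friction; stays where it is left; rigid stops at both ends.
- tab_top (a point): Centre of the top of the carriage's grip tab: upright black tab 32 mm (holder x) by 14 mm (holder y), 36 mm high, on an ear (40 mm above the bench) at the side away from the robot; holder x = +82 mm, on the block's mid line. Top 76 mm above the bench. Pinch it across its 14 mm from above, or push it.
- lever (a joint): Angle q (rad) of the ratchet lever: flat bar on the carriage, vertical pivot, grows clockwise from above; the knob end swings towards the board. Rests at 0, other stop 1.55. In holder axes the knob lies at pivot + 95 mm * (-cos(0.7-q), -sin(0.7-q)). A spring pushes it back to 0 with 6 N at the knob at q = 0, 9 to 10 N at q = 1; the pawl never locks: let go, it returns to 0.
- knob_top (a point): Centre of the top of the lever's upright round black knob: 16 to 18 mm across, 40 mm high, 95 mm from the pivot on the robot's side; top 104 mm, foot 64 mm above the bench. Grip it from above in any direction; it slips round between the fingers as the lever swings. Push it square to the lever.
- knob: The same knob; origin at the centre of its foot, on the lever.
- pivot (a point): Top centre of the lever's pivot on the carriage, 66 mm above the bench, at holder x = -12 mm, 5 mm to the -y side of the block's centre.
- pawl_nose (a point): Centre of the pawl's brass nose on the lever's short end, 35.5 mm from the pivot, away from the knob, 51 mm above the bench. It rides over 7 pins 0.2 rad apart (first pin's top at q = 0.14 to 0.34, varies). At each pin the push at the knob jumps up 4 to 5 N, then falls steadily by 7 to 9 N as the pin is passed (one click), and jumps up again as the nose seats in the notch, touching the next pin.
- third_notch (a point): Centre of the gap between the third and fourth steel pins, 35.5 mm from the pivot, 51 mm above the bench: the pawl nose sits here after the third click (0.5 rad after the top of the first pin). Its x points away from the pivot; the nose comes from its +y side and travels to -y. The two pins are 3.5 mm to either side. Moves with the carriage.
- spool: Aluminium spool, 50 mm in diameter, 40 mm high, standing behind the holder; bystander. Origin under its centre.
- screwdriver: Screwdriver with a black handle, 160 mm long, lying in front of the holder's board end; bystander.
- pliers: Small pliers with blue handles, about 140 mm long, lying behind the holder; bystander.
- spare_board: Small loose circuit board, 70 by 50 mm, 12 mm high, lying in front of the holder; bystander.
- tin: Low round steel tin, 48 mm in diameter, 30 mm high; bystander. Origin under its centre.
- tape: Roll of paper tape lying flat, 76 mm in diameter, 18 mm high; bystander. Origin under its centre.
- heatsink: Finned aluminium heat sink 45 by 30 by 26 mm; bystander. Origin under its centre.

How it is judged:
By the outcome, as a careful person would: the job done as asked, in the order asked, and still so for the second after the job is handed in, while the arm keeps its last pose, push and grip.
It also fails if it takes over 69 s, if anything falls off the work surface, if the arm or the gripper's body presses on something with over 40 N, if the wrist force passes 120 N, or if a joint passes its speed limit or range.

## Working session

There is one attempt and no reset: what is moved stays moved. The work goes in short steps, Python scripts to look and compute and a shell command to move; the robot and the scene stay as the last step left them, time stands still between calls to the robot, and variables do not carry over. Pictures are saved under pics/ and viewed, at most 10 in all, crops included, and the job is handed in when it is done.

```bash
ls; mkdir -p pics
cat > h.py <<'E'
import numpy as np,cv2
from rig import r
from scipy.spatial.transform import Rotation as R
def snap(n,f):
    s=r.read_state();p=r.camera_params(n);im=r.grab_frame(n)
    cv2.imwrite('pics/'+f,im[:,:,::-1]);return im,p
def rot(p):
    a=np.array(p['attitude'],float);return R.from_quat(a).as_matrix() if a.size==4 else a.reshape(3,3)
def ray(p,u,v,fish=False):
    f=210/np.tan(np.radians(p['vfov']/2));x=(u-p['cx']);y=(v-p['cy'])
    if fish:
        rr=np.hypot(x,y);t=rr/f;d=np.array([x/rr*np.sin(t),y/rr*np.sin(t),np.cos(t)])
    else: d=np.array([x/f,y/f,1.])
    return np.array(p['eye'],float),rot(p)@d
def plane(p,u,v,z,fish=False):
    e,d=ray(p,u,v,fish);return e+d*(z-e[2])/d[2]
E
python3 - <<'E'
from h import *
im,p=snap('top','top1.png');print(p)
im,p=snap('scene','scene1.png');print(p)
print(r.read_state())
E
```

```text
inch.py
pics
rig.py
{'vfov': 52.756235665126574, 'cx': 281.20216135687355, 'cy': 210.75779266842324, 'eye': array([444.7063628 ,  23.12603136, 982.71895075]), 'attitude': array([ 0.70489604, -0.70342614,  0.06184964, -0.06699149])}
{'vfov': 55.20315091202616, 'cx': 277.61464538955784, 'cy': 212.81059416335046, 'eye': array([983.93712965, 433.56751414, 455.3336273 ]), 'attitude': array([ 0.3350555 ,  0.8195014 , -0.43545218, -0.16290078])}
{'clock': 0.1, 'qpos': array([-1.27018672,  0.68988054, -0.19454602,  1.56620392,  0.15732354,
        0.90252238, -0.21507588]), 'joint_velocities': array([-0.00050782, -0.0029617 ,  0.00029029, -0.0025343 , -0.00094073,
       -0.00172683, -0.00028678]), 'joint_torque': array([-2.99159663e-03, -5.28504968e+01, -1.27118178e+00, -1.53840548e+01,
       -5.25123964e-02,  1.91464169e-03,  5.02980254e-05]), 'tool_pos': array([164.67312263, 602.34127157, 238.01274492]), 'tool_rot': array([ 1.32944688e-01,  9.91123128e-01, -8.08290871e-04, -4.59595245e-05]), 'ft_force': array([ 0.10899235, -0.0640703 , -0.07335005]), 'wrist_torque': array([0.02458363, 0.0104881 , 0.03691914]), 'grip_force': 0.0, 'grip_width': 88.03262535099084}
```

View pics/top1.png

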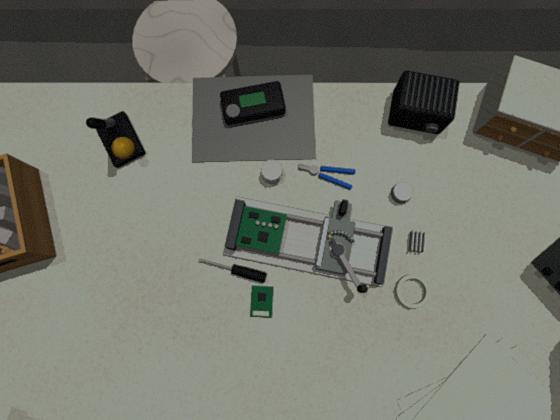

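View pics/scene1.png

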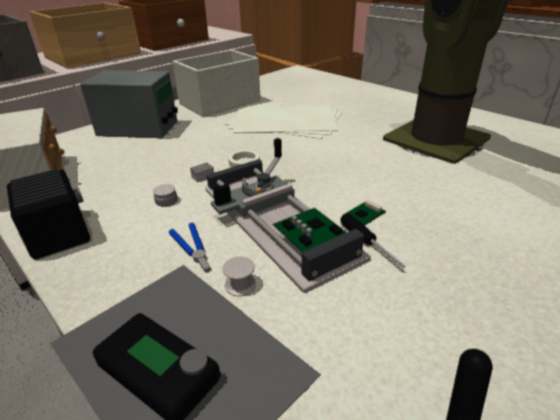

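The top view shows the holder at the centre: fixed jaw at about (236,228), board at (263,232), carriage at (337,245), tab at (343,208), pivot at (337,250) and knob at (362,288). The scene view shows the same layout, with the knob at (278,147) and the tab at (221,190).

Run:
```python
from h import *
a=cv2.imread('pics/top1.png');c=a[190:300,215:400];cv2.imwrite('pics/topc.png',cv2.resize(c,None,fx=4,fy=4,interpolation=cv2.INTER_CUBIC))
p=r.camera_params('top');ps=r.camera_params('scene')
for n,im in(('top',a),('scene',cv2.imread('pics/scene1.png'))):
    m=(im.max(2)<45).astype('uint8')
    k,l,s,ce=cv2.connectedComponentsWithStats(m)
    for i in range(1,k):
        if 15<s[i,4]<900: print(n,s[i],ce[i].round(1))
for nm,u,v,z in(('knob',362,288.5,104),('tab',343,207,76),('pivot',337,250,66),('jawT',237,202,58),('jawB',229,252,58),('endT',389,228,42),('endB',382,283,42)):
    print(nm,plane(p,u,v,z).round(1))
```

```text
top [235   9  10   9  21] [239.   12.6]
top [424   9  12   5  18] [429.3  11.2]
top [530   9  10   7  25] [534.5  11.3]
top [231  11   5  13  19] [233.4  16.5]
top [74 17  6  8 16] [76.4 20.6]
top [117  22  11  10  28] [121.5  25.8]
top [494  26   7   8  18] [496.9  28.8]
top [342  35   7   6  18] [345.   37.1]
top [547  34   7   7  16] [550.2  36.2]
top [243  38   8   7  18] [246.4  41.3]
top [437  39  10  11  28] [441.4  43.2]
top [447  39  14   7  22] [452.4  41.4]
top [536  38  16  13  44] [545.3  44.7]
top [233  56   7  20  73] [235.7  66.8]
top [391 192  14  11  29] [395.8 198.4]
top [338 200   9  17 110] [342.3 208.3]
top [238 203   7  28  33] [241.  215.9]
top [249 212  10   7  56] [253.2 215. ]
top [271 216   9   8  54] [275.  219.6]
top [258 231  10  12  89] [262.4 236.4]
top [226 232  12  18  39] [233.3 244.3]
top [374 235  10  49 123] [378.2 260.3]
top [241 237  10   7  57] [245.5 240.1]
top [532 238  28  56 810] [550.  264.6]
top [  0 258  19   8  69] [  8.1 261.4]
top [231 265  35  18 343] [248.5 273.2]
top [357 285  10   8  63] [361.7 288.2]
top [258 293   8   8  61] [261.3 296.6]
scene [531   0  29   6 154] [545.7   2.4]
scene [ 0 16  6  6 28] [ 2.  18.7]
scene [82 86 18  8 71] [89.6 88.8]
scene [107  87   7   5  17] [110.3  89. ]
scene [275 139   6  18 102] [277.5 147.7]
scene [207 162  55  44 811] [229.5 182.4]
scene [259 178  13   9  60] [264.3 181. ]
scene [255 194  32  17 142] [271.9 201.7]
scene [355 209  13  10  89] [361.1 213.2]
scene [306 217  19  13 157] [315.3 222.9]
scene [282 219  13  12 108] [288.1 225. ]
scene [329 224  14  12 114] [335.1 229.7]
scene [298 234  15  13 131] [305. 240.]
scene [ 19 281  14  13  82] [ 25.6 286.2]
knob [ 445.9 -135.4  104. ]
tab [ 620.5 -104.6   76. ]
pivot [527.7 -90.8  66. ]
jawT [635.1 128.8  58. ]
jawB [523.6 143.8  58. ]
endT [ 579.4 -211.2   42. ]
endB [ 458.  -190.6   42. ]
```

View pics/topc.png

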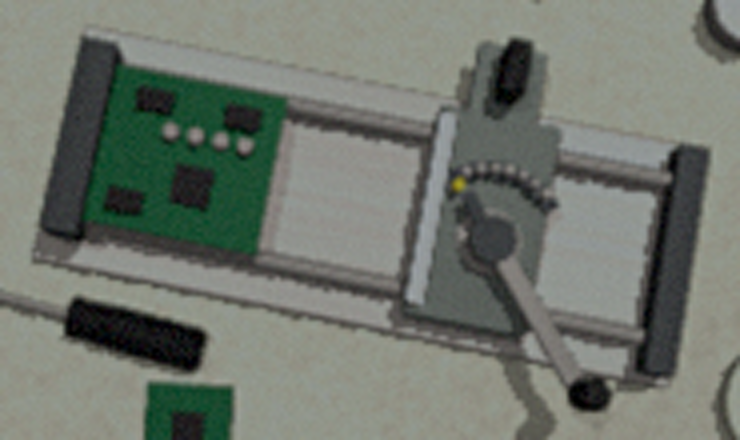

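The crop shows the board's corners at about (118,68), (285,98), (255,255) and (87,222) in crop pixels. The pivot is at (491,238), the tab at (514,72) and the knob at (590,393). I'll check these against the given geometry, using the scene view as a second view.

Run:
```python
from h import *
p=r.camera_params('top');ps=r.camera_params('scene')
a=cv2.imread('pics/top1.png');hsv=cv2.cvtColor(a,cv2.COLOR_BGR2HSV)
m=cv2.inRange(hsv,(45,80,30),(85,255,255));m[:200]=0;m[260:]=0;m[:,:220]=0;m[:,300:]=0
cn=max(cv2.findContours(cv2.morphologyEx(m,cv2.MORPH_CLOSE,np.ones((9,9))),0,2)[0],key=cv2.contourArea)
b=cv2.boxPoints(cv2.minAreaRect(cn));w=np.array([plane(p,*c,48) for c in b])
print(b.round(1),w.round(1))
for i in range(4):
    d=w[(i+1)%4]-w[i];print(np.linalg.norm(d).round(1),np.degrees(np.arctan2(d[1],d[0])).round(1))
P=lambda u,v,z:plane(p,215+u/4,190+v/4,z)
piv=P(491,238,66);tab=P(514,68,76);kn=P(590,390,104)
print(piv,tab,kn)
for n,d,e in(('tab',tab-piv,(94,5)),('knob',kn-piv,(-95*np.cos(.7),-95*np.sin(.7)))):
    print(n,np.hypot(*d[:2]),np.hypot(*e),np.degrees(np.arctan2(d[1],d[0])-np.arctan2(e[1],e[0])))
# two-view knob top, tab top
for A,B in(((362.5,287.5),(277.5,140.5)),((343.5,207),(221,180))):
    e1,d1=ray(p,*A);e2,d2=ray(ps,*B)
    t=np.linalg.lstsq(np.c_[d1,-d2],e2-e1,rcond=None)[0];print((e1+d1*t[0]).round(1),(e2+d2*t[1]).round(1))
    print(plane(ps,*B,104 if A[0]>350 else 76))
```

```text
[[234.6 244.7]
 [242.8 205.4]
 [286.7 214.6]
 [278.5 253.9]] [[540.6 133.1  48. ]
 [629.3 116.7  48. ]
 [608.5  17.8  48. ]
 [520.6  35.8  48. ]]
90.2 -10.5
101.1 -101.9
89.8 168.4
99.4 78.4
[528.81514631 -92.49041772  66.        ] [ 620.52484611 -105.73428852   76.        ] [ 447.9394488  -136.45822333  104.        ]
tab 92.66104441406073 94.13288479590966 -11.262099204321816
knob 92.05458368845001 95.0 -11.576477549778348
[ 448.  -137.2  100.1] [ 449.2 -138.5  100.3]
[ 454.76259831 -132.59089303  104.        ]
[ 618.3 -104.1   87.6] [ 622.5 -107.8   88.9]
[ 609.74224282 -126.92165415   76.        ]
```

```bash
cat >> h.py <<'E'
def to(x,y,z,yaw=None):
    """shift in tool axes to reach world point; yaw = angle (rad) of tool y from world y towards +x"""
    s=r.read_state();M=R.from_quat(s['tool_rot']).as_matrix()
    d=M.T@(np.array([x,y,z])-s['tool_pos']);t=0
    if yaw is not None:
        t=yaw-np.arctan2(M[0,1],M[1,1])
    print('rows',d.round(1),round(t,3),'force',s['ft_force'].round(1),'tool',s['tool_pos'].round(1),s['clock'])
E
python3 -c "
from h import *
to(621.5,-105.5,130,np.radians(11.3))"
```

```text
rows [-627.2 -562.3  109. ] -0.069 force [ 0.1 -0.1 -0.1] tool [164.7 602.3 238. ] 0.1
```

```bash
python3 inch.py '-627 -562 60 -0.069;-627 -562 60 -0.069;-627 -562 60 -0.069;-627 -562 60 -0.069;-627 -562 60 -0.069;-627 -562 60 -0.069;-627 -562 60 -0.069;-627 -562 60 -0.069;-627 -562 60 -0.069;-627 -562 60 -0.069;-627 -562 60 -0.069;-627 -562 60 -0.069' 50 20; python3 -c "
from h import *
to(621.5,-105.5,130,np.radians(11.3))"
```

```text
clock: 1.1
tool_pos: [435.9, 182.0, 202.9]
tool_rot: [0.099, 0.995, -0.0, -0.0]
ft_force: [0.6, -0.4, -0.9]
grip_width: 50.1
grip_force: 0.0
rows [-238.5 -245.4   72.9] -0.0 force [ 0.6 -0.4 -0.9] tool [435.9 182.  202.9] 1.1
```

```bash
python3 inch.py '-238 -245 70 0;-238 -245 70 0;-238 -245 70 0;-238 -245 70 0;-238 -245 70 0;-238 -245 70 0;-238 -245 70 0;-238 -245 70 0;-238 -245 70 0;-238 -245 70 0;-238 -245 70 0;-238 -245 70 0'
python3 - <<'E'
from h import *
to(621.5,-105.5,52,np.radians(11.3))
im,p=snap('wrist','w1.png');print(p)
E
```

```text
clock: 2.1
tool_pos: [619.8, -101.1, 133.1]
tool_rot: [0.098, 0.995, 0.001, -0.001]
ft_force: [-0.4, 1.1, 0.3]
grip_width: 50.0
grip_force: 0.0
rows [-2.7 -4.2 81.1] 0.001 force [-0.4  1.1  0.3] tool [ 619.8 -101.1  133.1] 2.1
{'vfov': 65.70646984690485, 'cx': 280.0679622014659, 'cy': 208.28007367405039, 'eye': array([546.22363188, -86.30771971, 278.84082933]), 'attitude': array([0.76447666, 0.62725072, 0.09473491, 0.11470512])}
```

View pics/w1.png

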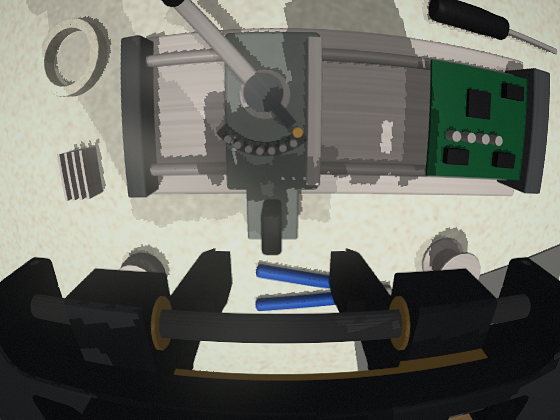

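The wrist view shows the tab top at about (271,215), between the finger tips (mid column about 281), and the pivot at (264,92). The nose is at (298,132).

Run:
```python
from h import *
p=r.camera_params('wrist')
for n,u,v,z in(('tabnear',271,202,76),('tabfar',271,232,76),('piv',264,92,66),('nose',298,132,51)):print(n,plane(p,u,v,z,True).round(1))
```

```text
tabnear [ 602.4 -102.9   76. ]
tabfar [ 622.8 -107.1   76. ]
piv [532.  -93.4  66. ]
nose [563.1 -76.3  51. ]
```

```bash
python3 inch.py '0 0 30 0;0 0 30 0;0 0 30 0'
python3 - <<'E'
from h import *
to(620.5,-105.5,52,np.radians(11.3))
E
```

```text
clock: 2.4
tool_pos: [618.9, -101.4, 102.6]
tool_rot: [0.097, 0.995, 0.0, -0.002]
ft_force: [-0.1, 0.2, 0.7]
grip_width: 49.9
grip_force: 0.0
rows [-2.6 -3.7 50.6] 0.002 force [-0.1  0.2  0.7] tool [ 618.9 -101.4  102.6] 2.4
```

```bash
python3 inch.py '-2 -4 25 0;-2 -4 51 0;-2 -4 51 0;-2 -4 51 0;-2 -4 51 0'; python3 inch.py '0 0 0 0;0 0 0 0;0 0 0 0;0 0 0 0;0 0 0 0;0 0 0 0' 4 25
python3 - <<'E'
from h import *
to(620.5,-105.5,52,np.radians(11.3))
E
```

```text
clock: 2.82
tool_pos: [622.6, -106.7, 54.0]
tool_rot: [0.098, 0.995, 0.0, 0.001]
ft_force: [0.7, -0.3, -0.5]
grip_width: 49.8
grip_force: 0.0
clock: 3.32
tool_pos: [621.7, -107.5, 52.4]
tool_rot: [0.099, 0.995, -0.0, 0.0]
ft_force: [-0.5, 0.5, 2.0]
grip_width: 13.5
grip_force: 25.0
rows [1.6 1.7 0.4] -0.001 force [-0.5  0.5  2. ] tool [ 621.7 -107.5   52.4] 3.3167
```

```bash
python3 inch.py '0 6 0 0;0 14 0 0;0 22 0 0;0 30 0 0;0 38 0 0;0 46 0 0;0 54 0 0;0 60 0 0;0 60 0 0'; python3 inch.py '0 3 0 0;0 6 0 0;0 9 0 0;0 12 0 0;0 12 0 0';python3 inch.py '0 2 0 0;0 4 0 0;0 6 0 0;0 6 0 0'
```

```text
clock: 4.07
tool_pos: [634.2, -45.0, 52.4]
tool_rot: [0.097, 0.995, 0.002, 0.001]
ft_force: [-0.5, 1.2, 4.4]
grip_width: 13.2
grip_force: 25.0
clock: 4.48
tool_pos: [636.0, -36.3, 52.4]
tool_rot: [0.099, 0.995, 0.0, 0.0]
ft_force: [-0.5, -2.6, 5.4]
grip_width: 13.8
grip_force: 25.0
clock: 4.82
tool_pos: [637.1, -30.8, 52.3]
tool_rot: [0.099, 0.995, 0.0, 0.0]
ft_force: [-0.6, -2.5, 5.7]
grip_width: 13.9
grip_force: 25.0
```

```bash
python3 inch.py '0 2 0 0;0 4 0 0;0 6 0 0;0 6 0 0';python3 inch.py '0 1 0 0;0 2 0 0;0 3 0 0;0 3 0 0'
```

```text
clock: 5.15
tool_pos: [637.9, -26.7, 52.4]
tool_rot: [0.099, 0.995, -0.001, -0.0]
ft_force: [-2.4, -5.3, 6.7]
grip_width: 13.8
grip_force: 25.0
clock: 5.48
tool_pos: [637.9, -26.7, 52.4]
tool_rot: [0.1, 0.995, -0.003, -0.001]
ft_force: [-2.8, -10.0, 9.0]
grip_width: 13.7
grip_force: 25.1
```

```bash
python3 inch.py '0 2 0 0;0 4 0 0;0 4 0 0';python3 inch.py '0 -6 0 0;0 -6 0 0;0 -6 0 0' 40; python3 inch.py '0 -6 -45 0;0 -6 -90 0;0 -6 -90 0;0 -6 -90 0;0 -6 -90 0'
python3 - <<'E'
from h import *
to(620.5,-105.5,52,np.radians(11.3))
im,p=snap('top','top2.png')
im,p=snap('wrist','w2.png')
a=cv2.imread('pics/top2.png')
m=(a.max(2)<45).astype('uint8')
k,l,s,ce=cv2.connectedComponentsWithStats(m)
for i in range(1,k):
    if 15<s[i,4]<900 and 190<ce[i][1]<300: print(s[i],ce[i].round(1))
c=a[190:300,200:385];cv2.imwrite('pics/topc2.png',cv2.resize(c,None,fx=4,fy=4,interpolation=cv2.INTER_CUBIC))
E
```

```text
clock: 5.73
tool_pos: [637.9, -26.7, 52.3]
tool_rot: [0.101, 0.995, -0.006, -0.001]
ft_force: [-4.2, -15.0, 9.5]
grip_width: 13.8
grip_force: 25.1
clock: 5.98
tool_pos: [638.3, -22.4, 51.7]
tool_rot: [0.098, 0.995, 0.001, -0.0]
ft_force: [0.3, 0.1, -1.1]
grip_width: 31.8
grip_force: 0.0
clock: 6.4
tool_pos: [637.2, -28.3, 142.0]
tool_rot: [0.098, 0.995, 0.001, 0.0]
ft_force: [0.5, -0.3, -0.7]
grip_width: 39.9
grip_force: 0.0
rows [  1.3 -79.1  89.9] 0.001 force [ 0.5 -0.3 -0.7] tool [637.2 -28.3 142. ] 6.4
[302 196  10  13  66] [305.7 202.3]
[249 212  10   7  54] [254.  214.8]
[271 214  15   9  79] [277.5 218.1]
[257 231  12  11  99] [262.6 235.9]
[242 237  10   7  30] [247.6 240.2]
[  0 259  17   7  46] [  7.4 261.8]
[232 265  34  17 330] [248.8 273.2]
[507 265  21   9  28] [517.5 268.5]
[540 266  15  12  98] [546.9 271.2]
[388 270  50  57 130] [417.1 293.8]
[529 274  17  16  24] [537.4 281.2]
[319 277   8   7  26] [322.6 280.4]
[554 280   6  11  39] [557.3 284.7]
[258 293   9   9  65] [261.6 296.6]
```

View pics/w2.png

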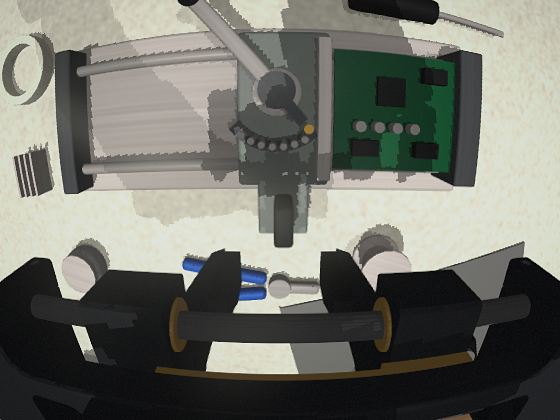

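The wrist view shows the carriage lip touching the board edge at column 333, so it is home, with the tab at (283,215) and the pivot at (277,90). The measured travel is 82.4 mm along 11.3°, which agrees with the yaw.

Run:
```python
from h import *
p=r.camera_params('wrist');print(plane(p,277,90,66,True).round(1))
print(plane(r.camera_params('top'),322.6,280.2,104))
to(463.5,-57.5,142,.198-.7)
print(r.read_state()['qpos'].round(2))
```

```text
[547.9 -13.3  66. ]
[462.42239628 -55.36673703 104.        ]
rows [163.6 -61.6  -1.1] -0.699 force [0.8 0.3 0.3] tool [636.  -29.  140.4] 6.5
[ 0.14  0.84 -0.31  1.61  0.33  0.75  1.06]
```

```bash
python3 inch.py '164 -62 -4 -0.7;164 -62 -4 -0.7;164 -62 -4 -0.7;164 -62 -4 -0.7;164 -62 -4 -0.7;164 -62 -4 -0.7;164 -62 -4 -0.7;164 -62 -4 -0.7;164 -62 -4 -0.7' 50
python3 - <<'E'
from h import *
im,p=snap('wrist','w3.png');print(p)
to(463.5,-57.5,142,.198-.7)
E
```

```text
clock: 7.25
tool_pos: [464.5, -58.1, 145.5]
tool_rot: [-0.248, 0.969, 0.0, -0.0]
ft_force: [0.1, 0.1, -0.1]
grip_width: 50.5
grip_force: 0.0
{'vfov': 65.70646984690485, 'cx': 280.0679622014659, 'cy': 208.28007367405039, 'eye': array([398.83235209, -94.69487736, 291.21335416]), 'attitude': array([0.50456401, 0.85038385, 0.12838899, 0.076018  ])}
rows [0.7 1.  3.6] -0.001 force [-0.5 -1.4  0. ] tool [464.6 -58.1 145.6] 7.3
```

View pics/w3.png

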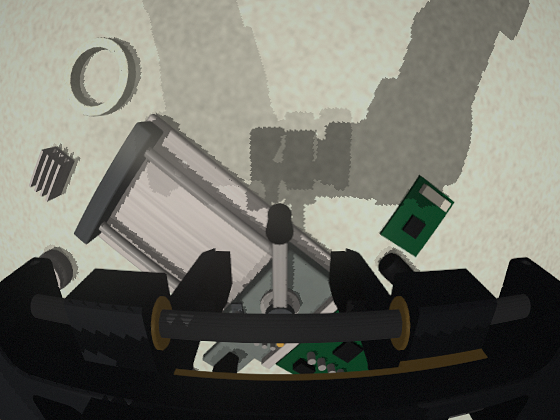

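Run:
```python
from h import *
a=cv2.imread('pics/w3.png')[180:270,235:325];cv2.imwrite('pics/w3c.png',cv2.resize(np.clip(a.astype(int)*2,0,255).astype('uint8'),None,fx=6,fy=6,interpolation=cv2.INTER_CUBIC))
p=r.camera_params('wrist')
for v,z in((213,64),(213,104),(235,104),(232,104)):print(v,z,plane(p,279.5,v,z,True).round(1))
```

```text
213 64 [463.9 -59.7  64. ]
213 104 [452.5 -65.8 104. ]
235 104 [465.1 -59.  104. ]
232 104 [463.3 -59.9 104. ]
```

View pics/w3c.png

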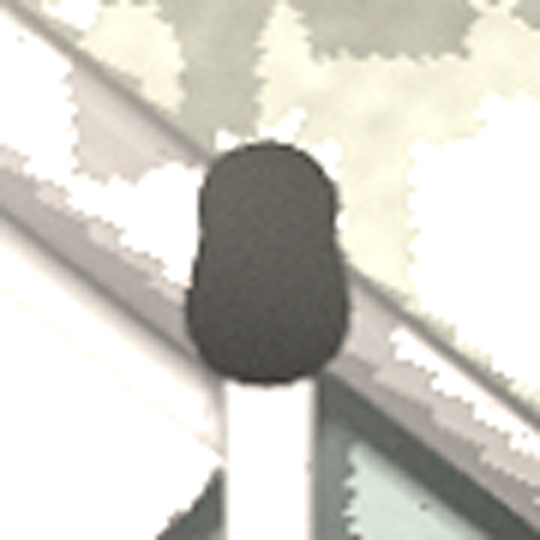

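The crop shows the knob top at image (280,231), which gives (463,-59.5). That is within 1.5 mm of the TCP, so I'll go straight down.

```bash
python3 inch.py '0 0 30 0;0 0 60 0;0 0 74 0;0 0 74 0;0 0 74 0'; python3 inch.py '0 0 0 0;0 0 0 0;0 0 0 0;0 0 0 0;0 0 0 0' 8 20;  python3 -c "
from h import *
to(463.5,-59,72,.198-.7)"
```

```text
clock: 7.72
tool_pos: [464.1, -58.1, 71.6]
tool_rot: [-0.249, 0.969, 0.0, -0.001]
ft_force: [0.9, 0.3, 0.8]
grip_width: 49.9
grip_force: 0.0
clock: 8.13
tool_pos: [464.5, -58.7, 72.7]
tool_rot: [-0.248, 0.969, -0.0, 0.001]
ft_force: [0.2, 0.3, 0.3]
grip_width: 18.8
grip_force: 0.0
rows [1.  0.2 0.7] -0.0 force [0.2 0.3 0.3] tool [464.5 -58.7  72.7] 8.1333
```

```bash
cat > m.py <<'E'
from h import *
s=r.read_state();d=s['tool_pos'][:2]-[547.4,-12.8]
# holder yaw -0.198: knob direction at q=0 is world angle pi+0.7-0.198
a=np.arctan2(d[1],d[0])%(2*np.pi);q=np.pi+.7-.198-a
t=np.array([np.sin(a),-np.cos(a)]);f=s['ft_force'][:2]
print('t%.2f q=%.3f rad=%.1f push=%.1f radial=%.1f fz=%.1f grip=%.1f/%.0f z=%.1f'%(s['clock'],q,np.hypot(*d),-f@t,f@d/np.hypot(*d),s['ft_force'][2],s['grip_width'],s['grip_force'],s['tool_pos'][2]))
E
i(){ :; }
python3 inch.py '0 0 0 0;0 0 0 0' >/dev/null; python3 m.py
python3 inch.py '0 1.4 0 0.015;0 2.8 0 0.03;0 2.8 0 0.03' >/dev/null; python3 m.py
python3 inch.py '0 1.4 0 0.015;0 2.8 0 0.03;0 2.8 0 0.03' >/dev/null; python3 m.py
python3 inch.py '0 1.4 0 0.015;0 2.8 0 0.03;0 2.8 0 0.03' >/dev/null; python3 m.py
```

```text
t8.30 q=-0.004 rad=94.8 push=0.9 radial=0.4 fz=3.8 grip=16.2/20 z=72.5
t8.55 q=0.014 rad=94.8 push=5.6 radial=0.5 fz=4.7 grip=16.2/20 z=72.5
t8.80 q=0.045 rad=94.8 push=5.7 radial=-0.3 fz=5.2 grip=16.3/20 z=72.5
t9.05 q=0.072 rad=94.8 push=5.2 radial=-0.2 fz=5.5 grip=16.4/20 z=72.5
```

```bash
python3 inch.py '0 1 0 0.01;0 1.9 0 0.02;0 1.9 0 0.02' >/dev/null; python3 m.py
python3 inch.py '0 1 0 0.01;0 1.9 0 0.02;0 1.9 0 0.02' >/dev/null; python3 m.py
python3 inch.py '0 1 0 0.01;0 1.9 0 0.02;0 1.9 0 0.02' >/dev/null; python3 m.py
python3 inch.py '0 1 0 0.01;0 1.9 0 0.02;0 1.9 0 0.02' >/dev/null; python3 m.py
python3 inch.py '0 1 0 0.01;0 1.9 0 0.02;0 1.9 0 0.02' >/dev/null; python3 m.py
python3 inch.py '0 1 0 0.01;0 1.9 0 0.02;0 1.9 0 0.02' >/dev/null; python3 m.py
```

```text
t9.30 q=0.085 rad=94.8 push=7.0 radial=0.0 fz=5.4 grip=16.4/20 z=72.5
t9.55 q=0.098 rad=94.7 push=8.1 radial=-0.5 fz=4.7 grip=16.1/20 z=72.5
t9.80 q=0.107 rad=94.6 push=10.7 radial=-0.2 fz=2.1 grip=16.1/20 z=72.6
t10.05 q=0.127 rad=94.6 push=9.9 radial=-0.3 fz=4.2 grip=16.2/20 z=72.5
t10.30 q=0.154 rad=94.6 push=8.8 radial=-0.4 fz=4.4 grip=16.7/20 z=72.5
t10.55 q=0.177 rad=94.6 push=8.1 radial=-0.9 fz=4.4 grip=16.4/20 z=72.5
```

```bash
python3 inch.py '0 1 0 0.01;0 1.9 0 0.02;0 1.9 0 0.02' >/dev/null; python3 m.py
python3 inch.py '0 1 0 0.01;0 1.9 0 0.02;0 1.9 0 0.02' >/dev/null; python3 m.py
python3 inch.py '0 1 0 0.01;0 1.9 0 0.02;0 1.9 0 0.02' >/dev/null; python3 m.py
python3 inch.py '0 1 0 0.01;0 1.9 0 0.02;0 1.9 0 0.02' >/dev/null; python3 m.py
python3 inch.py '0 1 0 0.01;0 1.9 0 0.02;0 1.9 0 0.02' >/dev/null; python3 m.py
python3 inch.py '0 1 0 0.01;0 1.9 0 0.02;0 1.9 0 0.02' >/dev/null; python3 m.py
python3 inch.py '0 1 0 0.01;0 1.9 0 0.02;0 1.9 0 0.02' >/dev/null; python3 m.py
```

```text
t10.80 q=0.202 rad=94.5 push=7.0 radial=-1.6 fz=4.0 grip=16.7/20 z=72.5
t11.05 q=0.225 rad=94.6 push=7.0 radial=-1.5 fz=4.5 grip=16.4/20 z=72.5
t11.30 q=0.248 rad=94.5 push=5.5 radial=-1.1 fz=5.3 grip=16.0/20 z=72.5
t11.55 q=0.266 rad=94.5 push=6.2 radial=-1.5 fz=3.9 grip=16.6/20 z=72.5
t11.80 q=0.279 rad=94.5 push=8.5 radial=-2.4 fz=3.7 grip=15.9/20 z=72.5
t12.05 q=0.292 rad=94.5 push=9.8 radial=-2.0 fz=4.1 grip=16.3/20 z=72.5
t12.30 q=0.306 rad=94.5 push=12.1 radial=-3.0 fz=4.2 grip=16.5/20 z=72.5
```

```bash
python3 inch.py '-0.1 1 0 0.01;-0.1 1.9 0 0.02;-0.1 1.9 0 0.02' >/dev/null; python3 m.py
python3 inch.py '-0.1 1 0 0.01;-0.1 1.9 0 0.02;-0.1 1.9 0 0.02' >/dev/null; python3 m.py
python3 inch.py '-0.1 1 0 0.01;-0.1 1.9 0 0.02;-0.1 1.9 0 0.02' >/dev/null; python3 m.py
python3 inch.py '-0.1 1 0 0.01;-0.1 1.9 0 0.02;-0.1 1.9 0 0.02' >/dev/null; python3 m.py
python3 inch.py '-0.1 1 0 0.01;-0.1 1.9 0 0.02;-0.1 1.9 0 0.02' >/dev/null; python3 m.py
python3 inch.py '-0.1 1 0 0.01;-0.1 1.9 0 0.02;-0.1 1.9 0 0.02' >/dev/null; python3 m.py
python3 inch.py '-0.1 1 0 0.01;-0.1 1.9 0 0.02;-0.1 1.9 0 0.02' >/dev/null; python3 m.py
python3 inch.py '-0.1 1 0 0.01;-0.1 1.9 0 0.02;-0.1 1.9 0 0.02' >/dev/null; python3 m.py
```

```text
t12.55 q=0.321 rad=94.4 push=11.1 radial=-2.7 fz=3.6 grip=16.4/20 z=72.5
t12.80 q=0.348 rad=94.4 push=10.4 radial=-1.9 fz=4.1 grip=16.2/20 z=72.5
t13.05 q=0.374 rad=94.5 push=7.6 radial=-2.4 fz=4.5 grip=16.1/20 z=72.5
t13.30 q=0.397 rad=94.4 push=8.3 radial=-1.6 fz=5.2 grip=16.7/20 z=72.5
t13.55 q=0.419 rad=94.5 push=7.2 radial=-2.1 fz=5.6 grip=16.3/20 z=72.5
t13.80 q=0.442 rad=94.4 push=6.4 radial=-1.6 fz=5.1 grip=16.0/20 z=72.5
t14.05 q=0.462 rad=94.3 push=7.8 radial=-2.0 fz=5.5 grip=16.4/20 z=72.5
t14.30 q=0.475 rad=94.3 push=9.3 radial=-1.2 fz=5.6 grip=16.2/20 z=72.5
```

```bash
python3 inch.py '-0.1 1 0 0.01;-0.1 1.9 0 0.02;-0.1 1.9 0 0.02' >/dev/null; python3 m.py
python3 inch.py '-0.1 1 0 0.01;-0.1 1.9 0 0.02;-0.1 1.9 0 0.02' >/dev/null; python3 m.py
python3 inch.py '-0.1 1 0 0.01;-0.1 1.9 0 0.02;-0.1 1.9 0 0.02' >/dev/null; python3 m.py
python3 inch.py '-0.1 1 0 0.01;-0.1 1.9 0 0.02;-0.1 1.9 0 0.02' >/dev/null; python3 m.py
python3 inch.py '-0.1 1 0 0.01;-0.1 1.9 0 0.02;-0.1 1.9 0 0.02' >/dev/null; python3 m.py
python3 inch.py '-0.1 1 0 0.01;-0.1 1.9 0 0.02;-0.1 1.9 0 0.02' >/dev/null; python3 m.py
python3 inch.py '-0.1 1 0 0.01;-0.1 1.9 0 0.02;-0.1 1.9 0 0.02' >/dev/null; python3 m.py
```

```text
t14.55 q=0.487 rad=94.3 push=9.6 radial=-2.0 fz=5.3 grip=16.6/20 z=72.5
t14.80 q=0.500 rad=94.4 push=11.2 radial=-2.1 fz=6.0 grip=16.3/20 z=72.5
t15.05 q=0.515 rad=94.3 push=12.9 radial=-2.3 fz=4.7 grip=16.0/20 z=72.5
t15.30 q=0.540 rad=94.3 push=10.1 radial=-2.3 fz=5.6 grip=16.2/20 z=72.5
t15.55 q=0.568 rad=94.3 push=8.6 radial=-1.1 fz=7.2 grip=16.3/20 z=72.5
t15.80 q=0.591 rad=94.3 push=8.5 radial=-1.6 fz=7.1 grip=16.4/20 z=72.5
t16.05 q=0.614 rad=94.2 push=7.4 radial=-0.5 fz=6.9 grip=16.4/20 z=72.5
```

```bash
python3 inch.py '-0.1 1 0 0.01;-0.1 1.4 0 0.015;-0.1 1.4 0 0.015' >/dev/null; python3 m.py
python3 inch.py '-0.1 1 0 0.01;-0.1 1.4 0 0.015;-0.1 1.4 0 0.015' >/dev/null; python3 m.py
python3 inch.py '-0.1 1 0 0.01;-0.1 1.4 0 0.015;-0.1 1.4 0 0.015' >/dev/null; python3 m.py
python3 inch.py '-0.1 1 0 0.01;-0.1 1.4 0 0.015;-0.1 1.4 0 0.015' >/dev/null; python3 m.py
```

```text
t16.30 q=0.630 rad=94.3 push=7.6 radial=-1.3 fz=6.7 grip=16.3/20 z=72.5
t16.55 q=0.647 rad=94.2 push=7.3 radial=-1.2 fz=7.0 grip=16.3/20 z=72.4
t16.80 q=0.660 rad=94.2 push=7.7 radial=-0.1 fz=6.9 grip=16.2/20 z=72.4
t17.05 q=0.670 rad=94.2 push=8.3 radial=-0.5 fz=7.2 grip=16.4/20 z=72.4
```

```bash
python3 inch.py '-0.1 1 0 0.01;-0.1 1.9 0 0.02;-0.1 1.9 0 0.02' >/dev/null; python3 m.py
python3 inch.py '0 0 0 0;0 0 0 0;0 0 0 0;0 0 0 0;0 0 0 0;0 0 0 0' >/dev/null; python3 m.py
python3 - <<'E'
from h import *
snap('top','top3.png');a=cv2.imread('pics/top3.png')[185:305,190:390]
cv2.imwrite('pics/topc3.png',cv2.resize(a,None,fx=4,fy=4,interpolation=cv2.INTER_CUBIC)[:, :800])
snap('wrist','w4.png')
E
```

```text
t17.30 q=0.682 rad=94.2 push=10.1 radial=-1.4 fz=7.9 grip=16.6/20 z=72.4
t17.80 q=0.682 rad=94.2 push=10.7 radial=-1.3 fz=6.5 grip=16.3/20 z=72.4
```

View pics/w4.png

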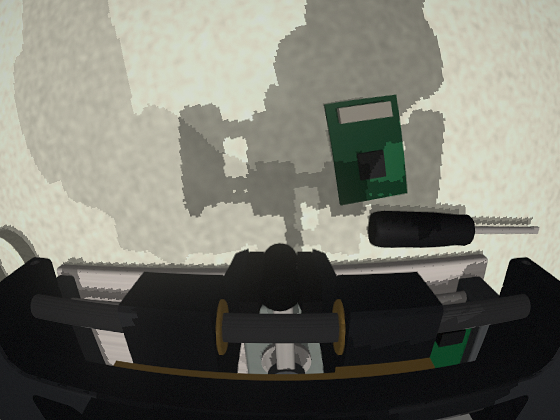

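View pics/topc3.png

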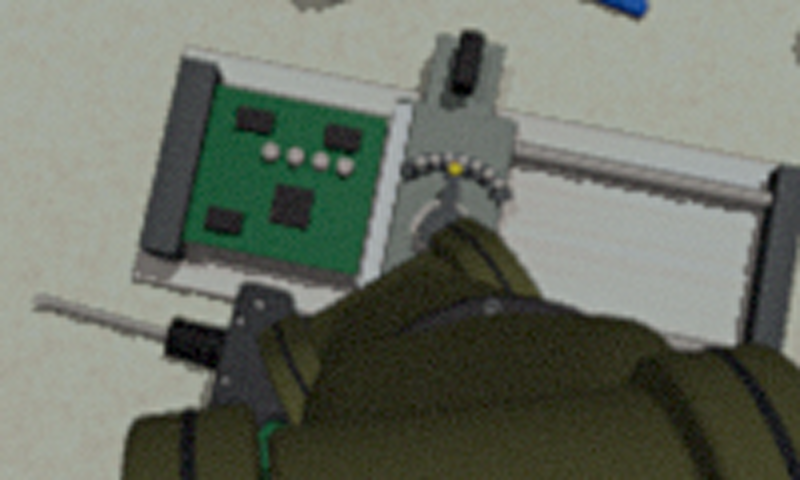

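The wrist view shows the knob held at (280,275). The top crop shows the lip against the board at column 390 and the brass nose at (456,169), sitting in the pin row after about three passed pins. That matches the three force drops, so I'm handing in.

```bash
python3 -c "
from rig import r
print(r.hand_in())"; python3 m.py
```

```text
the job is handed in; nothing more can be done
None
the job is handed in; nothing more can be done
```

I slid the carriage home against the board, swung the lever three clicks (counted from the force drops), and handed in at about 18 s with the fingers still holding the knob in the third notch; the hand-in gave no verdict.

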